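Park and lock the microscope filter wheel

TASK

Park the microscope's filter wheel for transport: with fingers pressed gently on its black rubber rim, turn the wheel until the white mark faces the red pointer. Then take the orange-headed locking pin from its holder, put it through the wheel's hole into the socket below, press it gently until it is fully home, and let go. Leave the other things on the bench where they are.

Things in the scene. Friction and masses are not known exactly. Their poses are not given: they have to be found in the camera images.
- module: White filter-wheel module fixed to the bench: plate 180 x 180 x 30 mm; origin at the centre of its underside, z up. The wheel's axis is vertical through the origin. The red pointer with its black post stands at the plate's -x edge (own frame), 72 to 90 mm from the axis, 44 mm high, 30 mm wide. Four flat screw heads at the corners.
- wheel (a joint): Angle of the filter wheel in rad, counter-clockwise positive from above; 0 = the white mark faces the red pointer (aim within 0.04 rad). Starts between 0.7 and 2.0, turns freely from -3.1 to 3.1. A brake of 0.3 N m holds it wherever it is left: at the rim, 58 mm from the axis, that takes 5.2 N of drag, so at least 8 to 11 N of downward press; with less the fingers slide over it.
- wheel_center (a point): On the wheel's axis, 46 mm above the bench, mean level of the rim's top, which runs out of true: spots are up to 1.4 mm higher or lower. Wheel 140 mm across, on a stiff spring seat (sinks 1 mm per 12 N). Smooth rubber rim, radius 46 to 70 mm, 14 mm thick; inside it an aluminium face 44 mm above the bench with flat filters and a pin hole. A push over 25 N on it, in any direction, harms its bearing.
- mark (a point): Outer part of the engraved white line on top of the rubber rim (line 22 mm long, radial, 4.5 mm wide), 66 mm from the axis.
- hole (a point): Mouth of the pin hole, 12 mm diameter through the 12 mm thick wheel face, 33 mm from the axis on the same radius as the white mark.
- pointer (a point): Tip of the red pointer, 44 mm above the bench.
- socket (a point): Mouth of the 12 mm socket, 24 mm deep, in the module's plate, under the wheel 33 mm from the axis towards the pointer, 30 mm above the bench (2 mm gap to the wheel). The wheel's hole is above it when the mark faces the pointer.
- holder: Blue holder block fixed to the bench, 60 x 60 x 36 mm, with a 12 mm hole straight through its middle, where the pin stands. Origin at the centre of its underside.
- pin: Loose locking pin, about 60 g, upright: steel shank 10 mm diameter, 30 mm long, tapered over the last 4 mm; orange round head 20 mm diameter, 32 mm high (grip here). Origin at the shank's tip, z to the head. Must touch the wheel only with the mark within 0.1 rad of the pointer. Once its head rests on the wheel, press it down, still held, with 3 N or more, at most 25 N.
- pin_shoulder (a point): Centre of the underside of the orange head, 30 mm above the pin's tip. Rests on the holder's top (36 mm) at first, and when fully home on the wheel's aluminium face, 44 mm above the bench.
- objective: Bystander, loose: steel microscope objective standing upright, 30 mm diameter, 50 mm high, 120 g. Origin under its centre.
- slide_box: Bystander, loose: open green slide box, 85 x 160 x 30 mm. Origin under its centre.
- oil: Bystander, loose: small amber immersion-oil bottle, 32 mm diameter, 70 mm high. Origin under its centre.
- dish: Bystander, loose: clear dish, 90 mm diameter, 14 mm high. Origin under its centre.
- driver: Bystander, loose: red-handled screwdriver, 160 mm long, lying on the bench. Origin under its middle.
- filter_cube: Bystander, loose: black filter cube, 36 mm. Origin under its centre.

How it is judged:
By the outcome, as a careful person would: the job done as asked, in the order asked, and still so for the second after the job is handed in, with the robot touching nothing.
It also fails if it takes over 67 s, if anything falls off the work surface, if the arm or the gripper's body presses on something with over 40 N, if the wrist force passes 120 N, or if a joint passes its speed limit or range.

ROBOT

A 6-joint arm with a two-finger parallel gripper is mounted at the origin on the work surface. World frame = base frame: x ahead of the robot, y to its left, z up, the work surface at z = 0. Lengths are in m, angles in rad, forces in N, time in s.
With the tool pointing down it reaches from about 0.275 to 0.725 m from the base axis. Payload 15.9 kg.
Tool frame: the origin (TCP) lies midway between the tips of the shut fingers; the grasp point (between the pads) lies 19 mm behind it; z points along the fingers, y is the direction in which the jaws open and shut (so a half turn about z gives the same grasp; the last joint's range is limited). The gripper opens to 85 mm and grips with 20 to 120 N. Pads are 22 mm wide; open, the fingers measure 114 mm over their backs; the gripper's body (76 mm by 85 mm) begins 54 mm behind the grasp point. The pads swing forward as they close: fully open they stand 13 mm farther back than shut.
Start: joints at [0, 0.213, -0.034, 1.323, 0, 1.571], TCP at [0.5, -0, 0.231] pointing down, gripper open.
Joint ranges: [-2.98, 2.98], [-0.74, 1.72], [-1.14, 1.35], [-2.1, 2.04], [-1.57, 1.44], [-3.14, 3.14]. Speed limits (rad/s): [1.89, 1.89, 2.39, 2.57, 3.14, 3.14].

INTERFACE

Orientations are given as a unit quaternion [x, y, z, w].
In Python, from cell import * gives the robot as it stands.
- The arm moves only by the tool drive_tool, never from a script. Its argument "plan" is a list of rows, each a list of 3 entries, a list of its own where there are three numbers: the opening, from 0 (shut) to 1 (fully open), then the shift along the tool's x, y, z scaled (see below), then the turn, a rotation vector about the tool's x, y, z scaled (see below). In form: [[claw, [dx, dy, dz], [rx, ry, rz]], ...]. A call has 1 to 8 rows; each row shifts and turns the pose as measured when the row begins, along the tool's axes as they then stand; what a row does not reach is not made up. The controller multiplies each number of a shift by 600 mm and each number of a turn by pi rad. A row lasts 1/12 s, in which the tool goes at most 41.7 mm and 7.16 degrees, less where a joint would pass 70% of its speed; a pose out of reach is approached as far as the arm can. A call with a number of a shift or a turn outside -1 to 1 is refused whole. A call with a gripper value outside its range is refused whole. The fingers move at their own pace and stop on an object; "grip_force" is the grip in N (left out, the last holds). Time passes only in rows, so rows that do not move let the fingers close. It gives the time, the measured TCP pose, the force and the opening at its end, in the units of the state.
- get_obs(): the state, without advancing time (a new reading comes with each control period).
- camera(name): name is "scene" or "side" or "wrist"; returns the picture (400x640x3 uint8, red, green, blue); there is no depth.
- camera_params(name): a dict with "intrinsics" (3x3 intrinsics, pixels), "k1" (the pictures are not rectified: a ray, as slopes to the right and down, at radius r is drawn at 1 + k1 r^2 times it, then the intrinsics apply), "world_to_cam" (4x4, takes a point from world to camera coordinates); the wrist camera has in their place "T_tool_cam" (4x4, takes a point from camera to tool coordinates, whose origin is the TCP and whose axes are the flange's). Camera axes: x right, y up, looking along -z (the intrinsics and any distortion apply to the point x, -y, -z); pixel columns grow to the right and rows downward; lengths in m; the calibration is good to about 2 mm. A picture is of the moment at which its call begins: read the wrist's pose just before it. camera_params takes no time and is no camera call.
- close_job(): hands the job in, once; it reports no verdict.
Trained networks look in the newest picture that a camera, given by its name, has taken for a name from the list of things; names that differ only in an ending like _2 or _b are one class to them, and where a whole thing is asked for, a point or a joint stands for the part that bears it (a point fixed in the world has none). Each returns a list of dicts, best first, with "confidence" (0 to 1); they miss things now and then, are a little off and sometimes report something else, mostly with a low value. They report only what shows in the picture. A call takes as long as a camera call.
- regions_of(camera, thing): "pixels" (400x640 bool, what is visible of it) and "pixel" ([column, row] in pixels, amid what is visible of it).
- pinpoint(camera, thing): "pixel" ([column, row] in pixels: a listed point, or the origin of a listed thing).
The state is a dict: "t": time; "q": joint angles; "joint_vel": joint speeds; "tau": joint torques, N m; "tool_pos": TCP position; "ee_rot": TCP orientation; "ft_force": force on the tool from outside, world axes, zero at the start; "ft_torque": the same for the moment, N m; "opening": opening from 0.0 (shut) to 1.0 (fully open).
Only numpy, scipy, OpenCV 4.12 (cv2) and the standard library are available. Lean on these libraries where they do the work, as an engineer would, in place of code of your own. Each camera call takes 0.05 s, during which the arm holds its last target. There are 200 camera calls.

## Working session

There is one attempt and no reset: what is moved stays moved. The work goes in short steps, Python scripts to look and compute and a tool call to move; the robot and the scene stay as the last step left them, time stands still between calls to the robot, and variables do not carry over. Pictures are saved under pics/ and viewed, about 8 in all and at most 12, crops included, and the job is handed in when it is done.

Besides the shell and the picture viewer there is one more tool, called after "Request:" as name([rows], argument=value, ...), one row to a line, values as JSON. drive_tool: Moves the arm, as the interface text tells. Its arguments: {"type":"object","properties":{"plan":{"type":"array","items":{"type":"array"}},"grip_force":{"type":"number"}},"required":["plan"]}

```bash
ls; mkdir -p pics; cat > h.py <<'E'
from cell import *
import numpy as np, cv2
from scipy.spatial.transform import Rotation as R
def cam(name):
    p=camera_params(name); K=np.array(p['intrinsics']); 
    if 'world_to_cam' in p: T=np.linalg.inv(np.array(p['world_to_cam']))
    else:
        o=get_obs(); W=np.eye(4); W[:3,:3]=R.from_quat(o['ee_rot']).as_matrix(); W[:3,3]=o['tool_pos']
        T=W@np.array(p['T_tool_cam'])
    return K,p['k1'],T
def ray(c,px):
    K,k,T=c; d=np.linalg.inv(K)@[px[0],px[1],1]; s=d[:2]; r=np.linalg.norm(s); u=r
    for _ in range(30): u=r/(1+k*u*u)
    s=s*(u/r if r else 1); v=T[:3,:3]@[s[0],-s[1],-1]; return T[:3,3],v
def at(c,px,z):
    o,v=ray(c,px); return o+v*(z-o[2])/v[2]
def proj(c,P):
    K,k,T=c; q=np.linalg.inv(T)@np.r_[P,1]; s=np.array([q[0],-q[1]])/-q[2]; s=s*(1+k*s@s); return (K@np.r_[s,1])[:2]
Z=dict(wheel_center=.046,mark=.046,hole=.044,pointer=.044,socket=.03,holder=0,pin=.006,pin_shoulder=.036,module=0,objective=0,slide_box=0,oil=0,dish=0,driver=0,filter_cube=0)
def look(name,things):
    c=cam(name); im=camera(name)
    for t in things:
        for d in pinpoint(name,t)[:2]:
            print(name,t,round(d['confidence'],2),np.round(d['pixel'],1),np.round(at(c,d['pixel'],Z[t]),4))
    return c,im
def save(im,f): cv2.imwrite('pics/'+f,im[:,:,::-1])
E
python3 - <<'E'
from h import *
print(get_obs())
for n in ['scene','side','wrist']:
    c,im=look(n,list(Z) if n=='scene' else ['wheel_center','mark','hole','pointer','holder','pin_shoulder','oil','objective']); save(im,n+'0.png'); print(n,c[2].round(3).tolist())
a=[cv2.imread(f'pics/{n}0.png') for n in ['scene','side']]
cv2.imwrite('pics/a.png',cv2.resize(np.vstack(a),(480,600)) )
E
```

```text
pics
{'t': 0.0, 'q': array([-1.41051492e-05,  2.13379001e-01, -3.50659492e-02,  1.32345295e+00,
        5.74409968e-06,  1.57079081e+00]), 'joint_vel': array([-0.00020959,  0.00040069,  0.00050432, -0.00095791, -0.00063797,
        0.00202259]), 'tau': array([-1.43474466e-03, -6.86183596e+01,  4.87125492e+01,  1.75234705e-02,
       -1.83502889e-04, -7.31988712e-05]), 'tool_pos': array([ 4.99676266e-01, -5.23517044e-06,  2.30802006e-01]), 'ee_rot': array([ 7.07109711e-01,  7.07103637e-01, -3.87430413e-04, -3.91499747e-04]), 'ft_force': array([ 0.55984   ,  0.57572513, -0.23295267]), 'ft_torque': array([ 0.009861  ,  0.01705819, -0.04931694]), 'opening': 0.9966550583905271}
scene wheel_center 0.67 [322.4 194.2] [0.5425 0.051  0.046 ]
scene mark 0.63 [294.3 191.2] [0.4602 0.0081 0.046 ]
scene hole 0.78 [309.8 195.7] [0.5126 0.0231 0.044 ]
scene pointer 0.96 [302.3 183.5] [0.4568 0.0542 0.044 ]
scene socket 0.62 [310.5 189.5] [0.4874 0.0588 0.03  ]
scene holder 0.63 [337.  161.7] [0.4552 0.2604 0.    ]
scene pin 0.59 [337.6 161.5] [0.4604 0.2566 0.006 ]
scene pin_shoulder 0.54 [339.2 15
[... 1157 characters left out ...]

side [[0.884, 0.269, -0.382, 0.134], [-0.467, 0.517, -0.717, -0.772], [0.005, 0.812, 0.583, 0.679], [0.0, 0.0, 0.0, 1.0]]
wrist wheel_center 0.75 [344.7 131.4] [0.5292 0.0475 0.046 ]
wrist wheel_center 0.38 [312.2 124. ] [0.4964 0.0547 0.046 ]
wrist mark 0.61 [297.5 170. ] [0.4809 0.0079 0.046 ]
wrist hole 0.76 [318.5 150.8] [0.5028 0.0277 0.044 ]
wrist pointer 0.79 [271.7 126.3] [0.4555 0.0523 0.044 ]
wrist pin_shoulder 0.48 [320.5 150.9] [0.505  0.0263 0.036 ]
wrist objective 0.92 [328.4 352.9] [ 0.518  -0.2714  0.    ]
wrist objective 0.22 [276.2 126.5] [0.4546 0.0487 0.    ]
wrist [[1.0, -0.0, 0.0, 0.501], [0.0, 0.952, 0.306, 0.077], [-0.001, -0.306, 0.952, 0.374], [0.0, 0.0, 0.0, 1.0]]
```

View pics/scene0.png

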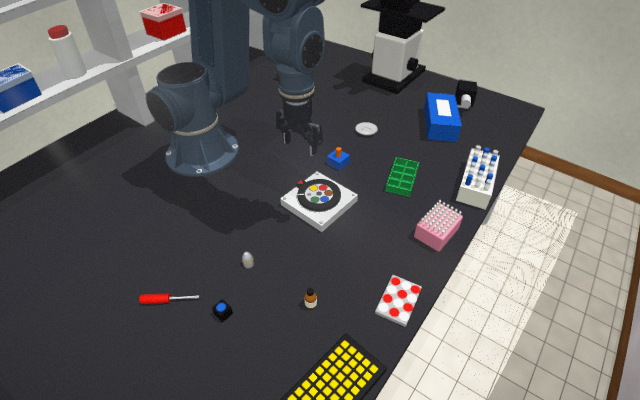

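The scene view shows the module at about (320,200), the red pointer at (300,182), and the blue holder with the pin at (338,155). Next I'll look through the wrist camera.

View pics/wrist0.png

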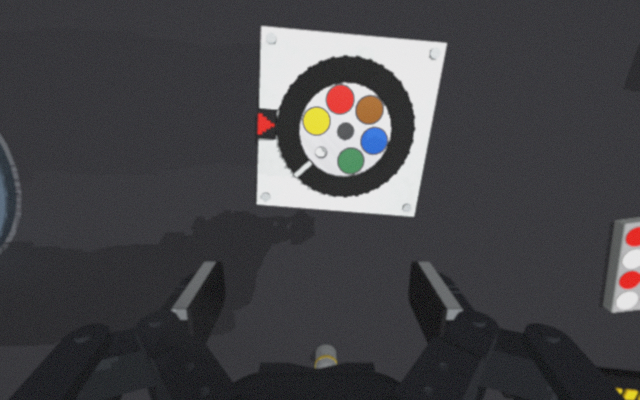

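The wrist view shows the hub at (345,130), the white mark from (295,175) to (310,163), and the hole at (320,152). The pointer is at (265,124). The wheel angle is about +0.75 rad, so I need a clockwise turn. I'll move closer for a better measurement.

Request:
drive_tool([
  [1, [0.017, 0.017, 0.045], [0, 0, 0]],
  [1, [0.017, 0.017, 0.045], [0, 0, 0]],
  [1, [0.017, 0.017, 0.045], [0, 0, 0]],
  [1, [0, 0, 0], [0, 0, 0]],
  [1, [0, 0, 0], [0, 0, 0]],
  [1, [0, 0, 0], [0, 0, 0]],
])

```text
t: 2.2
tool_pos: [0.5326, 0.0314, 0.149]
ee_rot: [0.707, 0.707, 0.001, 0.001]
ft_force: [-0.1, -0.4, 0.2]
opening: 0.998
```

```bash
cat > meas.py <<'E'
from h import *
import sys
o=get_obs(); print(round(o['t'],2),o['tool_pos'].round(4),o['ee_rot'].round(4),o['ft_force'].round(2),round(o['opening'],3))
c,im=look('wrist',sys.argv[2:]); save(im,sys.argv[1])
E
python3 meas.py w1.png wheel_center mark hole pointer module
```

```text
2.2 [0.5326 0.0314 0.149 ] [0.7074 0.7068 0.0011 0.0013] [-0.11 -0.37  0.22] 0.998
wrist wheel_center 0.71 [218.4 174.2] [0.4567 0.0534 0.046 ]
wrist wheel_center 0.58 [313.7 180.7] [0.5316 0.0481 0.046 ]
wrist mark 0.58 [254.  232.1] [0.4817 0.0041 0.046 ]
wrist hole 0.74 [279.1 201.6] [0.5033 0.0301 0.044 ]
wrist pointer 0.73 [222.4 175.5] [0.4592 0.0519 0.044 ]
wrist module 0.74 [311.9 171.2] [0.5296 0.0458 0.    ]
```

View pics/w1.png

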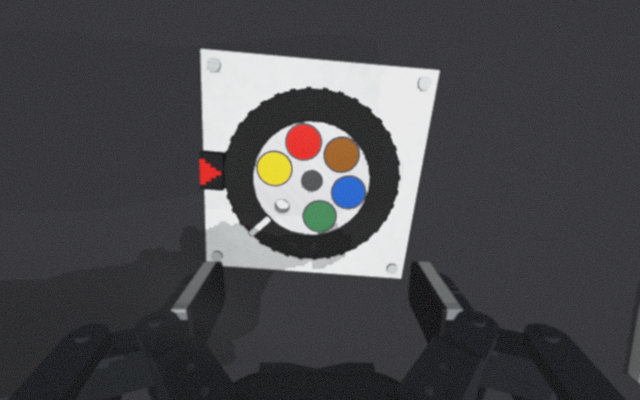

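The closer view is clear: hub (312,181), mark (250,233)–(270,220), hole (282,205), pointer tip (221,173). I'll get the axis, yaw and mark angle from image processing.

```bash
cat > fine.py <<'E'
from h import *
def fine(im,c,hub):
    """rectify top plane z=.046 around hub at 0.25mm/px; return refined circle centre, mark angle"""
    g=cv2.cvtColor(im,cv2.COLOR_RGB2GRAY)
    n=800; xs=(np.arange(n)-n/2)*.00025
    H,_=cv2.findHomography(np.array([[0,0],[n,0],[n,n],[0,n]],float),np.array([proj(c,[hub[0]+sx*.1,hub[1]+sy*.1,.046]) for sx,sy in [(-1,1),(1,1),(1,-1),(-1,-1)]]))
    return cv2.warpPerspective(im,H,(n,n),flags=cv2.INTER_LINEAR|cv2.WARP_INVERSE_MAP)
E
python3 - <<'E'
from h import *; from fine import fine
im=cv2.imread('pics/w1.png')[:,:,::-1].copy(); c=cam('wrist')
# plate corners / yaw / centre at z=.03
px=np.array([[201,49],[439,70],[403,278],[206,263]],np.float32).reshape(-1,1,2)
g=cv2.cvtColor(im,cv2.COLOR_RGB2GRAY); cv2.cornerSubPix(g,px,(4,4),(-1,-1),(3,50,.01))
P=np.array([at(c,p,.03)[:2] for p in px.reshape(-1,2)]); print(P.round(4),'centre',P.mean(0).round(4))
for i in range(4):
    d=P[(i+1)%4]-P[i]; print(np.hypot(*d).round(4),np.degrees(np.arctan2(d[1],d[0])).round(2))
hub=at(c,(312,180.5),.044); print('hub',hub.round(4))
# rim inner ellipse: radial scan for face/rim edge (dark->bright) at r~46mm, z .046
for it in range(3):
    E=[]
    for a in np.radians(np.arange(0,360,3)):
        rs=np.arange(.036,.056,.00025); v=[cv2.getRectSubPix(g,(1,1),tuple(map(float,proj(c,[hub[0]+r*np.cos(a),hub[1]+r*np.sin(a),.046]))))[0,0] for r in rs]
        d=np.diff(cv2.GaussianBlur(np.float32(v)[None],(9,1),0)[0]); k=d.argmin(); E.append([*(hub[:2]+rs[k]*np.array([np.cos(a),np.sin(a)])),d[k]])
    E=np.array(E); E=E[E[:,2]<-3]
    A=np.c_[2*E[:,:2],np.ones(len(E))]; w=np.ones(len(E))
    for _ in range(10):
        s=np.linalg.lstsq(A*w[:,None],(E[:,:2]**2).sum(1)*w,rcond=None)[0]; r=np.sqrt(s[2]+s[0]**2+s[1]**2); res=np.abs(np.hypot(*(E[:,:2]-s[:2]).T)-r); w=1/(1+(res/.0005)**2)
    hub=np.r_[s[:2],.046]; print('inner circle',s[:2].round(4),r.round(4),len(E),np.median(res).round(5))
# mark: brightest angle on the rim r 50..66
A=np.radians(np.arange(0,360,.25)); pr=[np.mean([cv2.getRectSubPix(g,(1,1),tuple(map(float,proj(c,[hub[0]+r*np.cos(a),hub[1]+r*np.sin(a),.046]))))[0,0] for r in np.arange(.05,.066,.002)]) for a in A]
pr=np.array(pr); k=pr.argmax(); m=slice(max(k-20,0),k+20); w=np.clip(pr[m]-pr[m].max()/2,0,None); print('mark deg',np.degrees((A[m]*w).sum()/w.sum()))
save(cv2.resize(fine(im,c,hub),(400,400)),'rect.png')
for px in [(282,205)]: d=at(c,px,.044)[:2]-hub[:2]; print('hole',np.hypot(*d),np.degrees(np.arctan2(d[1],d[0]))%360)
d=at(c,(221,173),.044)[:2]-hub[:2]; print('pointer',np.hypot(*d),np.degrees(np.arctan2(d[1],d[0]))%360)
E
```

```text
[[ 0.448   0.145 ]
 [ 0.6284  0.1302]
 [ 0.6134 -0.0505]
 [ 0.4332 -0.0307]] centre [0.5308 0.0485]
0.1811 -4.7
0.1813 -94.76
0.1812 173.73
0.1764 85.21
hub [0.531  0.0474 0.044 ]
inner circle [0.5303 0.0477] 0.0459 120 0.00013
inner circle [0.5303 0.0477] 0.0459 120 0.00014
inner circle [0.5303 0.0477] 0.0459 120 0.00013
mark deg 221.69808429118774
hole 0.031859850930849754 221.10656066451492
pointer 0.0716550281385202 175.2667569316556
```

The axis is at (0.5305, 0.048). The pointer direction is 175.3° and the mark is at 221.7°, so the wheel needs a clockwise turn of about 46.4°. I'll shut the fingers and hover over the rim at 270°.

Request:
drive_tool([
  [0, [-0.023, -0.001, 0.03], [0, 0, 0]],
  [0, [-0.023, -0.001, 0.03], [0, 0, 0]],
  [0, [-0.023, -0.001, 0.03], [0, 0, 0]],
  [0, [0, 0, 0.03], [0, 0, 0]],
  [0, [0, 0, 0], [0, 0, 0]],
  [0, [0, 0, 0], [0, 0, 0]],
], grip_force=40)

```text
t: 3.0
tool_pos: [0.5341, -0.0125, 0.0795]
ee_rot: [0.708, 0.706, 0.005, 0.005]
ft_force: [-0.2, -0.1, -1.1]
opening: 0.142
```

```bash
cat > go.py <<'E'
from h import *
import sys
# go.py x y z [yaw_deg cw from start]: shift & turn needed in move units
x,y,z,yaw=map(float,(sys.argv[1:]+['0'])[:4])
o=get_obs(); T=R.from_quat(o['ee_rot']); G=R.from_quat([.5**.5,.5**.5,0,0])*R.from_euler('z',yaw,degrees=True)
print(round(o['t'],2),o['tool_pos'].round(4),o['ft_force'].round(1),round(o['opening'],3))
print('shift',(T.inv().apply(np.array([x,y,z])-o['tool_pos'])/.6).round(4),'turn',((T.inv()*G).as_rotvec()/np.pi).round(4))
E
python3 go.py .5305 -.010 .053
```

```text
3.0 [ 0.5341 -0.0125  0.0795] [-0.2 -0.1 -1.1] 0.142
shift [ 0.0041 -0.0065  0.0441] turn [ 0.0042 -0.     -0.0005]
```

Request:
drive_tool([
  [0, [0.002, -0.003, 0.015], [0.003, 0, 0]],
  [0, [0.002, -0.003, 0.015], [0.002, 0, 0]],
  [0, [0, 0, 0.013], [0, 0, 0]],
  [0, [0, 0, 0], [0, 0, 0]],
  [0, [0, 0, 0], [0, 0, 0]],
])

```text
t: 3.42
tool_pos: [0.5321, -0.0088, 0.0545]
ee_rot: [0.707, 0.707, -0.0, -0.0]
ft_force: [0.7, -0.1, -0.8]
opening: -0.002
```

```bash
python3 go.py .5305 -.010 .047
```

```text
3.42 [ 0.5321 -0.0088  0.0545] [ 0.7 -0.1 -0.8] -0.002
shift [-0.002  -0.0027  0.0125] turn [-0.0001 -0.     -0.0001]
```

Request:
drive_tool([
  [0, [-0.002, -0.003, 0.006], [0, 0, 0]],
  [0, [0, 0, 0.005], [0, 0, 0]],
  [0, [0, 0, 0], [0, 0, 0]],
  [0, [0, 0, 0], [0, 0, 0]],
])

```text
t: 3.75
tool_pos: [0.5305, -0.0098, 0.0478]
ee_rot: [0.707, 0.707, 0.0, 0.0]
ft_force: [0.2, 0.6, 0.1]
opening: -0.0
```

Request:
drive_tool([
  [0, [0, 0, 0.0015], [0, 0, 0]],
  [0, [0, 0, 0.0015], [0, 0, 0]],
  [0, [0, 0, 0], [0, 0, 0]],
])

```text
t: 4.0
tool_pos: [0.5308, -0.0099, 0.0463]
ee_rot: [0.707, 0.707, 0.001, 0.0]
ft_force: [0.6, 0.2, -0.3]
opening: 0.001
```

Request:
drive_tool([
  [0, [0, 0, 0.0015], [0, 0, 0]],
  [0, [0, 0, 0], [0, 0, 0]],
])

```text
t: 4.17
tool_pos: [0.5309, -0.0099, 0.0454]
ee_rot: [0.707, 0.707, 0.001, 0.001]
ft_force: [-0.1, 0.0, 0.4]
opening: -0.001
```

Request:
drive_tool([
  [0, [0, 0, 0.0015], [0, 0, 0]],
  [0, [0, 0, 0], [0, 0, 0]],
])

```text
t: 4.33
tool_pos: [0.5311, -0.01, 0.0447]
ee_rot: [0.707, 0.707, 0.001, 0.001]
ft_force: [-0.5, 0.0, 3.9]
opening: 0.001
```

Request:
drive_tool([
  [0, [0, 0, 0.0015], [0, 0, 0]],
  [0, [0, 0, 0], [0, 0, 0]],
])

```text
t: 4.5
tool_pos: [0.5312, -0.0101, 0.0442]
ee_rot: [0.707, 0.707, 0.001, 0.001]
ft_force: [-2.5, -1.1, 5.8]
opening: 0.0
```

Request:
drive_tool([
  [0, [0, 0, 0.0015], [0, 0, 0]],
  [0, [0, 0, 0.0007], [0, 0, 0]],
])

```text
t: 4.67
tool_pos: [0.5313, -0.0102, 0.0434]
ee_rot: [0.707, 0.707, 0.001, 0.001]
ft_force: [-3.3, -1.1, 9.2]
opening: -0.0
```

Request:
drive_tool([
  [0, [0, 0, 0.0012], [0, 0, 0]],
  [0, [0, -0.002, 0.0005], [0, 0, 0.006]],
  [0, [0, -0.0034, 0.0003], [0, 0, 0.011]],
])

```text
t: 4.92
tool_pos: [0.5299, -0.0101, 0.0438]
ee_rot: [0.726, 0.688, 0.002, 0.003]
ft_force: [4.6, -0.3, 7.6]
opening: -0.004
```

```bash
cat > arc.py <<'E'
from h import *
o=get_obs(); d=o['tool_pos'][:2]-[.5305,.048]; T=R.from_quat(o['ee_rot']).as_matrix()
print(round(o['t'],2),'r',np.hypot(*d).round(4),'ang',(np.degrees(np.arctan2(d[1],d[0]))%360).round(2),'z',o['tool_pos'][2].round(4),'toolx',(np.degrees(np.arctan2(T[1,0],T[0,0]))%360-180).round(2),'tilt',T[:2,2].round(4),'F',o['ft_force'].round(1),np.linalg.norm(o['ft_force']).round(1),'| radial dir F',(o['ft_force'][:2]@d/np.hypot(*d)).round(1))
E
python3 arc.py
```

```text
4.92 r 0.0581 ang 269.42 z 0.0438 toolx -93.07 tilt [ 0.007  -0.0004] F [ 4.6 -0.3  7.6] 8.9 | radial dir F 0.2
```

Request:
drive_tool([
  [0, [0, -0.002, 0.0016], [0, 0, 0]],
  [0, [0, -0.0034, 0.001], [0, 0, 0.005]],
  [0, [0, -0.0034, 0.0008], [0, 0, 0.008]],
])

```text
t: 5.17
tool_pos: [0.5287, -0.01, 0.0442]
ee_rot: [0.741, 0.672, 0.006, 0.005]
ft_force: [3.5, 0.1, 5.4]
opening: 0.001
```

```bash
python3 arc.py
```

```text
5.17 r 0.058 ang 268.24 z 0.0442 toolx -95.58 tilt [ 0.0156 -0.0007] F [3.5 0.1 5.4] 6.4 | radial dir F -0.2
```

```bash
python3 go.py .5287 -.010 .043 5.58
```

```text
5.17 [ 0.5287 -0.01    0.0442] [3.5 0.1 5.4] 0.001
shift [-0.0001 -0.0001  0.0021] turn [ 0.005  -0.0003 -0.    ]
```

Request:
drive_tool([
  [0, [0, 0, 0.0025], [0.004, 0, 0]],
  [0, [0, -0.001, 0.002], [0.002, 0, 0]],
])

```text
t: 5.33
tool_pos: [0.5291, -0.0101, 0.0429]
ee_rot: [0.741, 0.671, 0.0, -0.0]
ft_force: [-2.6, -1.9, 11.8]
opening: -0.003
```

```bash
python3 arc.py
```

```text
5.33 r 0.0581 ang 268.6 z 0.0429 toolx -95.69 tilt [-0.0003  0.0007] F [-2.6 -1.9 11.8] 12.2 | radial dir F 1.9
```

Request:
drive_tool([
  [0, [0, -0.005, 0.0015], [0.002, 0, 0]],
  [0, [0, -0.005, 0.0015], [0.002, 0, 0.004]],
])

```text
t: 5.5
tool_pos: [0.5266, -0.01, 0.0432]
ee_rot: [0.746, 0.666, -0.002, -0.002]
ft_force: [6.1, -2.8, 11.2]
opening: 0.003
```

```bash
python3 arc.py
```

```text
5.5 r 0.0582 ang 266.2 z 0.0432 toolx -96.43 tilt [-0.0063  0.001 ] F [ 6.1 -2.8 11.2] 13.1 | radial dir F 2.4
```

Request:
drive_tool([
  [0, [0, -0.006, 0.0018], [0, 0, 0.006]],
  [0, [0, -0.006, 0.0018], [0.001, 0, 0.008]],
  [0, [0, -0.006, 0.0018], [0.001, 0, 0.01]],
])

```text
t: 5.75
tool_pos: [0.5225, -0.0095, 0.0436]
ee_rot: [0.771, 0.637, 0.0, 0.0]
ft_force: [4.3, -1.0, 9.1]
opening: 0.003
```

```bash
python3 arc.py
```

```text
5.75 r 0.0581 ang 262.07 z 0.0436 toolx -100.92 tilt [0.0003 0.0002] F [ 4.3 -1.   9.1] 10.1 | radial dir F 0.4
```

Request:
drive_tool([
  [0, [0, -0.002, 0.0028], [0.001, 0, 0]],
  [0, [0, -0.006, 0.0024], [0.002, 0, 0.006]],
  [0, [0, -0.006, 0.0024], [0.002, 0, 0.008]],
])

```text
t: 6.0
tool_pos: [0.5198, -0.0091, 0.0427]
ee_rot: [0.786, 0.618, -0.001, -0.001]
ft_force: [5.3, -6.0, 14.1]
opening: 0.001
```

```bash
python3 arc.py; python3 meas.py w2.png wheel_center mark hole pointer
```

```text
6.0 r 0.0581 ang 259.38 z 0.0427 toolx -103.65 tilt [-0.0033  0.0007] F [ 5.3 -6.  14.1] 16.2 | radial dir F 4.9
6.0 [ 0.5198 -0.0091  0.0427] [ 0.7861  0.6181 -0.0011 -0.0013] [ 5.29 -5.97 14.13] 0.001
wrist wheel_center 0.65 [306.1 146.5] [0.5302 0.0485 0.046 ]
wrist mark 0.61 [218.5 243.7] [0.478  0.0135 0.046 ]
wrist hole 0.9 [257.4 202. ] [0.5017 0.0287 0.044 ]
wrist pointer 0.84 [147.9 171.4] [0.458  0.0542 0.044 ]
```

View pics/w2.png

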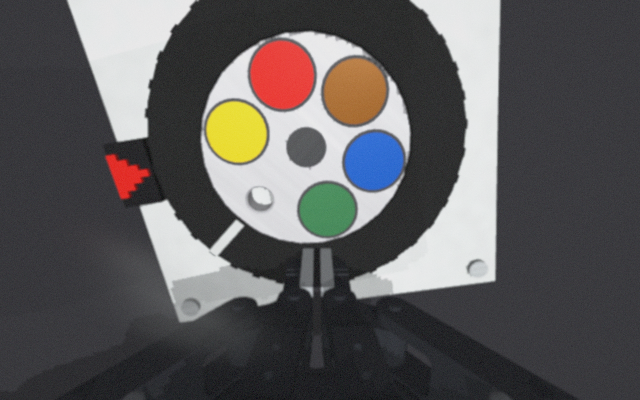

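The mark is now at (213,250)–(242,222), about 213°, and the pointer is at (150,173). The wheel is following the fingers, so I'll continue.

Request:
drive_tool([
  [0, [-0.001, -0.006, 0.0018], [0.001, 0, 0.006]],
  [0, [-0.0003, -0.007, 0.002], [0.001, 0, 0.01]],
  [0, [0, -0.007, 0.002], [0.001, 0, 0.01]],
  [0, [0, -0.007, 0.002], [0.002, 0, 0.01]],
])

```text
t: 6.58
tool_pos: [0.5128, -0.0067, 0.0432]
ee_rot: [0.821, 0.571, 0.001, -0.001]
ft_force: [5.4, -1.9, 10.1]
opening: -0.003
```

```bash
python3 arc.py
```

```text
6.58 r 0.0575 ang 252.06 z 0.0432 toolx -110.33 tilt [-0.0005  0.003 ] F [ 5.4 -1.9 10.1] 11.6 | radial dir F 0.1
```

Request:
drive_tool([
  [0, [-0.0005, -0.006, 0.0026], [0.0015, 0, 0.008]],
  [0, [-0.0005, -0.007, 0.0022], [0.0015, 0, 0.01]],
  [0, [0, -0.007, 0.0022], [0.0015, 0, 0.01]],
  [0, [0, -0.007, 0.0022], [0.0015, 0, 0.01]],
])

```text
t: 6.92
tool_pos: [0.5057, -0.0032, 0.0428]
ee_rot: [0.855, 0.518, 0.001, -0.003]
ft_force: [4.1, -5.2, 13.0]
opening: -0.003
```

```bash
python3 arc.py
```

```text
6.92 r 0.0569 ang 244.19 z 0.0428 toolx -117.62 tilt [-0.0009  0.0057] F [ 4.1 -5.2 13. ] 14.6 | radial dir F 2.9
```

Request:
drive_tool([
  [0, [-0.001, -0.007, 0.002], [0.0015, -0.001, 0.01]],
  [0, [-0.001, -0.007, 0.002], [0.0015, -0.001, 0.01]],
  [0, [-0.0005, -0.007, 0.002], [0.0015, 0, 0.01]],
  [0, [-0.0005, -0.007, 0.002], [0.0015, 0, 0.01]],
])

```text
t: 7.25
tool_pos: [0.4981, 0.0012, 0.043]
ee_rot: [0.888, 0.459, -0.001, -0.003]
ft_force: [2.7, -8.8, 12.6]
opening: -0.0
```

```bash
python3 arc.py; python3 meas.py w3.png wheel_center mark hole pointer
```

```text
7.25 r 0.057 ang 235.29 z 0.043 toolx -125.31 tilt [-0.004   0.0042] F [ 2.7 -8.8 12.6] 15.6 | radial dir F 5.7
7.25 [0.4981 0.0012 0.043 ] [ 8.883e-01  4.593e-01 -8.000e-04 -2.800e-03] [ 2.71 -8.82 12.62] -0.0
wrist wheel_center 0.69 [309.9 152.3] [0.5292 0.0481 0.046 ]
wrist mark 0.77 [227.1 255.2] [0.4672 0.0307 0.046 ]
wrist hole 0.55 [265.1 203. ] [0.4981 0.0407 0.044 ]
wrist pointer 0.79 [181.9 229.2] [0.4573 0.0533 0.044 ]
```

Request:
drive_tool([
  [0, [-0.0015, -0.006, 0.0018], [0.0005, -0.001, 0.01]],
  [0, [-0.001, -0.007, 0.002], [0.001, -0.001, 0.01]],
  [0, [-0.0005, -0.007, 0.002], [0.0015, 0, 0.01]],
  [0, [-0.0005, -0.007, 0.002], [0.0015, 0, 0.01]],
])

```text
t: 7.83
tool_pos: [0.491, 0.0066, 0.0429]
ee_rot: [0.916, 0.4, -0.002, -0.002]
ft_force: [0.6, -9.0, 13.7]
opening: -0.002
```

```bash
python3 arc.py; python3 meas.py w4.png wheel_center mark hole pointer
```

```text
7.83 r 0.0572 ang 226.37 z 0.0429 toolx -132.78 tilt [-0.0044  0.002 ] F [ 0.6 -9.  13.7] 16.4 | radial dir F 6.1
7.83 [0.491  0.0066 0.0429] [ 0.9163  0.4005 -0.0016 -0.0018] [ 0.65 -9.   13.68] -0.002
wrist wheel_center 0.77 [316.5 150.5] [0.5309 0.0478 0.046 ]
wrist wheel_center 0.46 [314.2 139.7] [0.5333 0.0519 0.046 ]
wrist mark 0.83 [228.3 251.1] [0.4666 0.0411 0.046 ]
wrist hole 0.75 [270.4 204.4] [0.4978 0.0438 0.044 ]
wrist pointer 0.65 [195.9 248.2] [0.455  0.0526 0.044 ]
wrist pointer 0.5 [314. 141.] [0.5327 0.0514 0.044 ]
```

Request:
drive_tool([
  [0, [-0.0015, -0.006, 0.0018], [0.0005, -0.001, 0.01]],
  [0, [-0.001, -0.007, 0.002], [0.001, -0.001, 0.01]],
  [0, [-0.0005, -0.007, 0.002], [0.0015, 0, 0.01]],
  [0, [-0.0005, -0.005, 0.0015], [0.001, 0, 0.008]],
])

```text
t: 8.42
tool_pos: [0.4852, 0.0128, 0.0428]
ee_rot: [0.939, 0.343, -0.002, -0.001]
ft_force: [-0.3, -8.6, 13.9]
opening: 0.001
```

```bash
cat > mk.py <<'E'
from h import *
import sys
c=cam('wrist'); im=camera('wrist'); save(im,sys.argv[1]); g=cv2.cvtColor(im,cv2.COLOR_RGB2GRAY); hub=np.array([.5305,.048])
def samp(P): return cv2.getRectSubPix(g,(1,1),tuple(map(float,proj(c,P))))[0,0].astype(float)
def face(hub):
    E=[]
    for a in np.radians(np.arange(0,360,3)):
        rs=np.arange(.038,.054,.00025); v=[samp([hub[0]+r*np.cos(a),hub[1]+r*np.sin(a),.0455]) for r in rs]
        d=np.diff(cv2.GaussianBlur(np.float32(v)[None],(9,1),0)[0]); k=d.argmin()
        if d[k]<-3: E.append(hub+rs[k]*np.array([np.cos(a),np.sin(a)]))
    E=np.array(E); A=np.c_[2*E,np.ones(len(E))]; w=np.ones(len(E))
    for _ in range(10):
        s=np.linalg.lstsq(A*w[:,None],(E**2).sum(1)*w,rcond=None)[0]; r=np.sqrt(s[2]+s[0]**2+s[1]**2); w=1/(1+((np.hypot(*(E-s[:2]).T)-r)/.0005)**2)
    return s[:2],r
hub,r=face(hub); hub,r=face(hub)
A=np.radians(np.arange(150,235,.25)); pr=np.array([np.mean([samp([hub[0]+r_*np.cos(a),hub[1]+r_*np.sin(a),.046]) for r_ in np.arange(.05,.066,.002)]) for a in A])
k=pr.argmax(); m=slice(max(k-24,0),k+25); w=np.clip(pr[m]-pr[m].max()*.55,0,None)
print('hub',hub.round(4),'r',r.round(4),'mark',np.degrees((A[m]*w).sum()/w.sum()).round(2),'peak',pr.max().round(0))
b=cv2.cvtColor(im,cv2.COLOR_RGB2HSV); red=((b[...,0]<8)|(b[...,0]>172))&(b[...,1]>150)
q=np.argwhere(red)[:,::-1]; q=np.array([at(c,p,.044)[:2] for p in q]) if len(q) else np.zeros((0,2)); d=q-hub; k=(np.hypot(*d.T)>.066)&(np.hypot(*d.T)<.1)
print('pointer red centroid ang',np.degrees(np.arctan2(*d[k].mean(0)[::-1])).round(2)%360,'n',k.sum())
E
python3 arc.py; python3 mk.py w5.png
```

```text
8.42 r 0.0574 ang 217.83 z 0.0428 toolx -139.9 tilt [-0.0047  0.0002] F [-0.3 -8.6 13.9] 16.4 | radial dir F 5.5
hub [0.5297 0.0482] r 0.0452 mark 178.74 peak 225.0
pointer red centroid ang 175.37 n 823
```

View pics/w5.png

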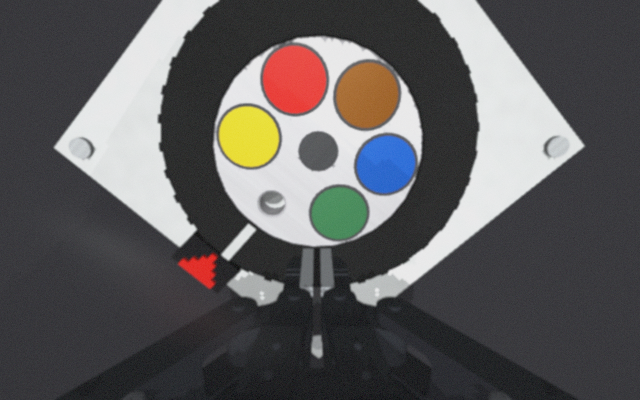

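The mark at (222,258)–(254,228) is nearly at the pointer tip, with about 3.4° to go.

Request:
drive_tool([
  [0, [-0.001, -0.006, 0.0018], [0.0005, -0.001, 0.006]],
  [0, [-0.001, -0.005, 0.0018], [0.0005, 0, 0.006]],
])

```text
t: 8.63
tool_pos: [0.4829, 0.0156, 0.0427]
ee_rot: [0.946, 0.323, -0.002, 0.001]
ft_force: [1.7, -7.6, 13.4]
opening: -0.001
```

```bash
python3 arc.py; python3 mk.py w6.png
```

```text
8.63 r 0.0576 ang 214.22 z 0.0427 toolx -142.32 tilt [-0.0029 -0.0029] F [ 1.7 -7.6 13.4] 15.5 | radial dir F 2.9
hub [0.5297 0.0482] r 0.0451 mark 175.05 peak 225.0
pointer red centroid ang 175.39 n 810
```

The mark is at 175.05° and the pointer at about 175.4°. I'll lift off and head to the pin.

Request:
drive_tool([
  [0, [0, 0, -0.01], [0, 0, 0]],
  [0, [0, 0, -0.04], [0, 0, 0]],
  [0.6, [0, 0, -0.06], [0, 0, -0.03]],
  [0.6, [0, 0, -0.06], [0, 0, -0.03]],
  [0.6, [0, 0, 0], [0, 0, -0.03]],
  [0.6, [0, 0, 0], [0, 0, 0]],
  [0.6, [0, 0, 0], [0, 0, 0]],
])

```text
t: 9.27
tool_pos: [0.4826, 0.0161, 0.1499]
ee_rot: [0.89, 0.456, -0.002, 0.001]
ft_force: [-0.4, 0.4, -0.4]
opening: 0.599
```

```bash
python3 mk.py w7.png; python3 meas.py w7b.png mark hole holder pin_shoulder; python3 go.py .4605 .262 .12 0
```

```text
hub [0.5293 0.0481] r 0.0459 mark 174.74 peak 227.0
pointer red centroid ang 175.38 n 345
9.32 [0.4822 0.0161 0.1494] [ 8.899e-01  4.562e-01 -2.000e-03  5.000e-04] [0.1  0.18 0.11] 0.599
wrist mark 0.77 [268.2 172.5] [0.466  0.0567 0.046 ]
wrist hole 0.74 [302.8 157.2] [0.495  0.0503 0.044 ]
9.57 [0.4816 0.016  0.1486] [ 0.6  0.2 -0.3] 0.598
shift [ 0.3129 -0.2673  0.0466] turn [-0.0013  0.0014 -0.198 ]
```

```bash
python3 -c "
from h import *
print(get_obs()['q'].round(3))"
```

```text
[ 0.035  0.212 -0.247  1.117 -0.003  2.228]
```

Request:
drive_tool([
  [0.6, [0.044, -0.037, 0], [0, 0, 0]],
  [0.6, [0.048, -0.041, 0], [0, 0, 0]],
  [0.6, [0.048, -0.041, 0], [0, 0, 0]],
  [0.6, [0.048, -0.041, 0], [0, 0, 0]],
  [0.6, [0.03, -0.025, 0], [0, 0, 0]],
  [0.6, [0, 0, 0], [0, 0, 0]],
  [0.6, [0, 0, 0], [0, 0, 0]],
])

```text
t: 10.15
tool_pos: [0.466, 0.1927, 0.1445]
ee_rot: [0.892, 0.452, -0.005, -0.0]
ft_force: [-0.5, 0.2, 0.1]
opening: 0.596
```

```bash
python3 meas.py w8.png holder pin_shoulder pin; python3 go.py .4605 .262 .12 0;  python3 -c "
from h import *
print(get_obs()['q'].round(3))"
```

```text
10.15 [0.466  0.1927 0.1445] [ 8.920e-01  4.521e-01 -5.500e-03 -1.000e-04] [-0.54  0.16  0.06] 0.596
wrist holder 0.63 [271.4 134.9] [0.4622 0.2543 0.    ]
wrist pin_shoulder 0.83 [268.7 144.4] [0.4625 0.25   0.036 ]
wrist pin 0.91 [266.8 134.6] [0.4602 0.2568 0.006 ]
10.35 [0.4665 0.1909 0.1449] [0.6 0.1 0.6] 0.6
shift [ 0.0898 -0.0782  0.0411] turn [-0.0024  0.0023 -0.2022]
[ 3.890e-01  2.630e-01 -1.900e-01  1.128e+00 -1.000e-03  2.595e+00]
```

View pics/w8.png

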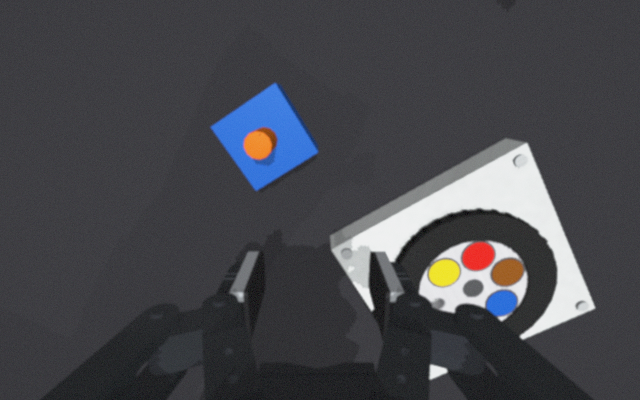

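The pin head top is at (258,145), on the holder centred near (264,137). I'll rotate so the jaws close tangentially to the wheel at placement.

Request:
drive_tool([
  [0.6, [0, 0, 0], [0, 0, -0.039]],
  [0.6, [0, 0, 0], [0, 0, -0.039]],
  [0.6, [0, 0, 0], [0, 0, -0.039]],
  [0.6, [0, 0, 0], [0, 0, -0.039]],
  [0.6, [0, 0, 0], [0, 0, -0.039]],
  [0.6, [0, 0, 0], [0, 0, -0.039]],
  [0.6, [0, 0, 0], [0, 0, -0.039]],
  [0.6, [0, 0, 0], [0, 0, -0.039]],
])

```text
t: 11.02
tool_pos: [0.4683, 0.1817, 0.1454]
ee_rot: [0.569, 0.822, -0.005, -0.002]
ft_force: [0.1, -0.1, 0.7]
opening: 0.604
```

Request:
drive_tool([
  [0.6, [0, 0, 0], [0, 0, -0.039]],
  [0.6, [0, 0, 0], [0, 0, -0.039]],
  [0.6, [0, 0, 0], [0, 0, -0.039]],
  [0.6, [0, 0, 0], [0, 0, -0.039]],
  [0.6, [0, 0, 0], [0, 0, -0.039]],
  [0.6, [0, 0, 0], [0, 0, -0.039]],
  [0.6, [0, 0, 0], [0, 0, -0.039]],
  [0.6, [0, 0, 0], [0, 0, -0.039]],
])

```text
t: 11.68
tool_pos: [0.4701, 0.1719, 0.1461]
ee_rot: [0.105, 0.994, -0.003, -0.004]
ft_force: [-0.1, 0.1, 0.6]
opening: 0.603
```

```bash
cat > head.py <<'E'
from h import *
import sys
c=cam('wrist'); im=camera('wrist'); save(im,sys.argv[1]); b=cv2.cvtColor(im,cv2.COLOR_RGB2HSV)
m=((b[...,0]>6)&(b[...,0]<17)&(b[...,1]>200)&(b[...,2]>150)).astype(np.uint8)
n,l,s,ce=cv2.connectedComponentsWithStats(m); k=1+s[1:,4].argmax(); print('orange',s[k],ce[k].round(1)); 
ys,xs=np.where(l==k); print('mid-body z=.052',at(c,ce[k],.052).round(4),'top z=.068',at(c,ce[k],.068).round(4))
E
python3 head.py w9.png; python3 meas.py w9b.png holder pin_shoulder; python3 go.py .46 .258 .12 -85
```

```text
orange [417 165  18  21  56] [422.5 172.8]
mid-body z=.052 [0.4613 0.2542 0.052 ] top z=.068 [0.4568 0.2497 0.068 ]
11.73 [0.4701 0.1718 0.1461] [ 0.1001  0.995  -0.0035 -0.0036] [ 0.31 -0.23 -0.29] 0.602
wrist holder 0.58 [406.5 163.3] [0.463  0.2552 0.    ]
wrist pin_shoulder 0.6 [417.7 169.1] [0.461 0.255 0.036]
11.88 [0.47   0.1725 0.1461] [-0.   0.8 -0.4] 0.601
shift [0.0473 0.1358 0.0427] turn [-0.0023 -0.0022 -0.0426]
```

Request:
drive_tool([
  [0.6, [0.012, 0.034, 0], [-0.001, -0.001, 0]],
  [0.6, [0.012, 0.036, 0], [-0.001, -0.001, 0]],
  [0.6, [0.012, 0.036, 0.01], [0, 0, -0.02]],
  [0.6, [0.008, 0.025, 0.01], [0, 0, -0.02]],
  [0.6, [0, 0, 0], [0, 0, 0]],
  [0.6, [0, 0, 0], [0, 0, 0]],
])

```text
t: 12.38
tool_pos: [0.4618, 0.2558, 0.1338]
ee_rot: [0.062, 0.998, -0.0, 0.0]
ft_force: [-1.2, -0.3, 0.2]
opening: 0.6
```

```bash
sed -i 's/>200)&(b\[...,2\]>150/>120)\&(b[...,2]>70/; s/>6)&(b\[...,0\]<17/>4)\&(b[...,0]<20/' head.py; python3 head.py w10.png; python3 meas.py w10b.png holder pin_shoulder pin; python3 go.py .461 .255 .1 -85
```

```text
orange [304 194  26  36 755] [316.5 211.9]
mid-body z=.052 [0.4636 0.2548 0.052 ] top z=.068 [0.458  0.2555 0.068 ]
12.43 [0.4618 0.2556 0.1338] [ 6.190e-02  9.981e-01 -4.000e-04  5.000e-04] [-1.09  0.03 -0.6 ] 0.603
wrist holder 0.82 [318.2 194.6] [0.4656 0.2558 0.    ]
wrist pin_shoulder 0.69 [315.4 204.7] [0.4631 0.2537 0.036 ]
wrist pin 0.84 [315.7 191.7] [0.461  0.2541 0.006 ]
12.63 [0.4622 0.255  0.1342] [ 0.2 -0.7  0.2] 0.598
shift [ 0.0021 -0.0003  0.057 ] turn [-0.0001  0.0005 -0.0113]
```

View pics/w10.png

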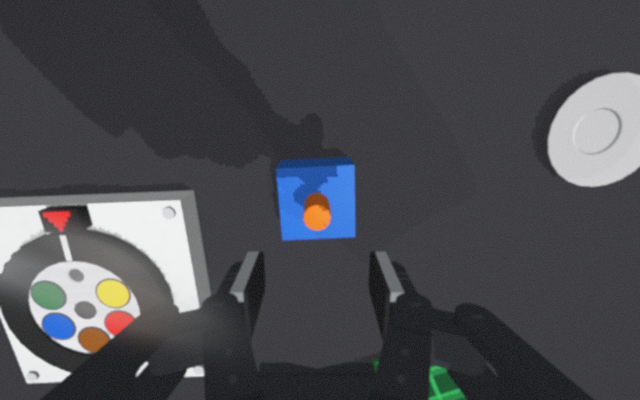

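The holder's top face spans (278..355, 168..240), with the head's top disc at (317,218). The dish at (600,130) and the slide box are well clear.

```bash
python3 - <<'E'
from h import *
c=cam('wrist')
print(at(c,(317,217.5),.068).round(4),at(c,(316.5,204),.036).round(4))
for z,x,y in [(.068,.462,.2548),(.036,.462,.2548)]: print(proj(c,[x,y,z]).round(1))
E
python3 go.py .462 .2548 .085 -85
```

```text
[0.4627 0.2545 0.068 ] [0.4632 0.2541 0.036 ]
[317.3 216.5]
[317.2 202.4]
12.63 [0.4622 0.255  0.1342] [ 0.2 -0.7  0.2] 0.598
shift [ 0.0005 -0.0004  0.082 ] turn [-0.0001  0.0005 -0.0113]
```

Request:
drive_tool([
  [0.6, [0, 0, 0.04], [0, 0, -0.005]],
  [0.6, [0, 0, 0.04], [0, 0, -0.005]],
  [0.6, [0, 0, 0.04], [0, 0, 0]],
  [0.6, [0, 0, 0], [0, 0, 0]],
  [0.6, [0, 0, 0], [0, 0, 0]],
])

```text
t: 13.05
tool_pos: [0.4648, 0.2531, 0.0628]
ee_rot: [0.049, 0.999, 0.001, 0.003]
ft_force: [0.5, -0.6, 0.1]
opening: 0.603
```

```bash
python3 go.py .4628 .2544 .042 -85
```

```text
13.05 [0.4648 0.2531 0.0628] [ 0.5 -0.6  0.1] 0.603
shift [0.0038 0.0017 0.0347] turn [ 0.0007  0.0019 -0.0036]
```

Request:
drive_tool([
  [0.6, [0.003, 0.0015, 0.015], [0.0007, 0.002, -0.003]],
  [0.6, [0.001, 0.0005, 0.013], [0, 0, 0]],
  [0.6, [0, 0, 0.006], [0, 0, 0]],
  [0.6, [0, 0, 0], [0, 0, 0]],
])

```text
t: 13.38
tool_pos: [0.4643, 0.2549, 0.0442]
ee_rot: [0.045, 0.999, 0.001, 0.001]
ft_force: [0.1, -0.3, -0.6]
opening: 0.599
```

```bash
python3 go.py .4628 .2544 .042 -85
```

```text
13.38 [0.4643 0.2549 0.0442] [ 0.1 -0.3 -0.6] 0.599
shift [ 0.0024 -0.0011  0.0037] turn [ 0.0006  0.0007 -0.001 ]
```

Request:
drive_tool([
  [0.6, [0.0025, -0.001, 0.003], [0.0006, 0.0007, 0]],
  [0.6, [0, 0, 0], [0, 0, 0]],
  [0, [0, 0, 0], [0, 0, 0]],
  [0, [0, 0, 0], [0, 0, 0]],
  [0, [0, 0, 0], [0, 0, 0]],
  [0, [0, 0, 0], [0, 0, 0]],
  [0, [0, 0, 0], [0, 0, 0]],
], grip_force=40)

```text
t: 13.97
tool_pos: [0.4635, 0.2551, 0.044]
ee_rot: [0.045, 0.999, 0.001, 0.001]
ft_force: [-0.1, 0.2, -0.6]
opening: 0.22
```

```bash
python3 go.py .4628 .2544 .1 -85
```

```text
13.97 [0.4635 0.2551 0.044 ] [-0.1  0.2 -0.6] 0.22
shift [ 0.0009 -0.0011 -0.0933] turn [ 0.0004  0.0006 -0.001 ]
```

Gripped, with the opening at 0.22 (about 19–20 mm). Lifting now.

Request:
drive_tool([
  [0, [0, 0, 0], [0, 0, 0]],
  [0, [0, 0, -0.015], [0, 0, 0]],
  [0, [0, 0, -0.03], [0, 0, 0]],
  [0, [0, 0, -0.04], [0, 0, 0]],
  [0, [0, 0, -0.04], [0, 0, 0]],
  [0, [0, 0, 0], [0, 0, 0]],
  [0, [0, 0, 0], [0, 0, 0]],
], grip_force=50)

```text
t: 14.55
tool_pos: [0.4631, 0.2552, 0.1245]
ee_rot: [0.045, 0.999, 0.001, 0.001]
ft_force: [-0.3, -0.2, -1.7]
opening: 0.215
```

```bash
python3 meas.py w11.png pin_shoulder pin hole;  python3 go.py .497 .0507 .12 -85
```

```text
14.55 [0.4631 0.2552 0.1245] [4.51e-02 9.99e-01 9.00e-04 8.00e-04] [-0.32 -0.23 -1.74] 0.215
wrist pin_shoulder 0.58 [316.4 254.8] [0.5037 0.2508 0.036 ]
wrist pin 0.63 [606.5 142. ] [0.4395 0.4907 0.006 ]
wrist pin 0.61 [315.2 229.7] [0.4944 0.2506 0.006 ]
wrist hole 0.75 [ 61.9 274.2] [0.498  0.0509 0.044 ]
14.75 [0.4624 0.2548 0.1227] [-0.2 -0.1 -1. ] 0.212
shift [-0.0881 -0.3336  0.0043] turn [ 0.0002 -0.0001 -0.0009]
```

View pics/w11.png

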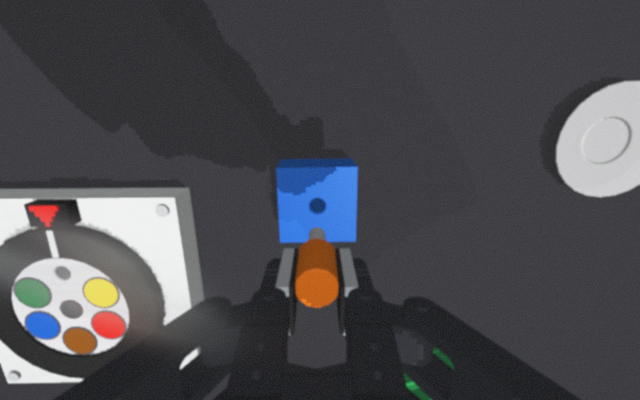

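The pin is held upright, with its tip at (317,233) in front of the empty holder hole at (317,205). I'll move towards the wheel.

```bash
python3 - <<'E'
from h import *
c=cam('wrist'); K,k,T=c
im=camera('wrist'); g=cv2.cvtColor(im,cv2.COLOR_RGB2GRAY)[190:222,300:334]
m=(g<np.percentile(g,12)).astype(np.uint8); n,l,s,ce=cv2.connectedComponentsWithStats(m); k=1+s[1:,4].argmax(); p=ce[k]+[300,190]
print(s[k],p,at(c,p,.035).round(4),at(c,(317,205),.036).round(4),get_obs()['tool_pos'].round(4))
E
```

```text
[ 11  11  15  13 127] [317.8976378  207.26771654] [0.4625 0.2551 0.035 ] [0.4603 0.2546 0.036 ] [0.4623 0.2548 0.1226]
```

Request:
drive_tool([
  [0, [-0.012, -0.045, 0], [0, 0, 0]],
  [0, [-0.017, -0.063, 0], [0, 0, 0]],
  [0, [-0.017, -0.063, 0], [0, 0, 0]],
  [0, [-0.017, -0.063, 0], [0, 0, 0]],
  [0, [-0.017, -0.063, 0], [0, 0, 0]],
  [0, [-0.008, -0.03, 0], [0, 0, 0]],
  [0, [0, 0, 0], [0, 0, 0]],
  [0, [0, 0, 0], [0, 0, 0]],
])

```text
t: 15.47
tool_pos: [0.4949, 0.0463, 0.1164]
ee_rot: [0.043, 0.999, -0.001, -0.005]
ft_force: [0.7, -0.1, -0.6]
opening: 0.214
```

```bash
python3 meas.py w12.png hole mark;  python3 go.py .497 .0507 .1 -85
```

```text
15.47 [0.4949 0.0463 0.1164] [ 4.33e-02  9.99e-01 -8.00e-04 -4.80e-03] [ 0.7  -0.07 -0.59] 0.214
wrist hole 0.66 [322.9 218.4] [0.4979 0.0497 0.044 ]
wrist mark 0.64 [323.7 169.8] [0.4622 0.0531 0.046 ]
wrist mark 0.15 [325.5 234.7] [0.5099 0.0506 0.046 ]
15.62 [0.495  0.048  0.1167] [-0.1 -0.4 -0.6] 0.215
shift [-0.0033  0.0049  0.0278] turn [-0.0006 -0.0029  0.001 ]
```

Request:
drive_tool([
  [0, [-0.0033, 0.0049, 0.01], [-0.0006, -0.0029, 0.001]],
  [0, [0, 0, 0.005], [0, 0, 0]],
  [0, [0, 0, 0], [0, 0, 0]],
  [0, [0, 0, 0], [0, 0, 0]],
])

```text
t: 15.95
tool_pos: [0.4966, 0.0544, 0.1071]
ee_rot: [0.041, 0.999, 0.0, -0.0]
ft_force: [-0.3, 0.9, -0.8]
opening: 0.215
```

```bash
python3 meas.py w13.png hole mark pin;  python3 go.py .497 .0507 .1 -85; python3 - <<'E'
from h import *
im=cv2.imread('pics/w13.png')[130:330,220:420]; cv2.imwrite('pics/w13c.png',cv2.resize(im,(600,600),interpolation=cv2.INTER_CUBIC))
E
```

```text
15.95 [0.4966 0.0544 0.1071] [ 4.080e-02  9.992e-01  2.000e-04 -3.000e-04] [-0.34  0.95 -0.77] 0.215
wrist hole 0.59 [308.5 215.2] [0.4936 0.0483 0.044 ]
wrist mark 0.73 [311.1 171.5] [0.4629 0.0528 0.046 ]
wrist pin 0.94 [315.9 232.1] [0.5226 0.051  0.006 ]
16.15 [0.4969 0.0538 0.1074] [0.2 0.  0. ] 0.216
shift [-0.0006 -0.0052  0.0123] turn [ 0.0001 -0.      0.0015]
```

View pics/w13c.png

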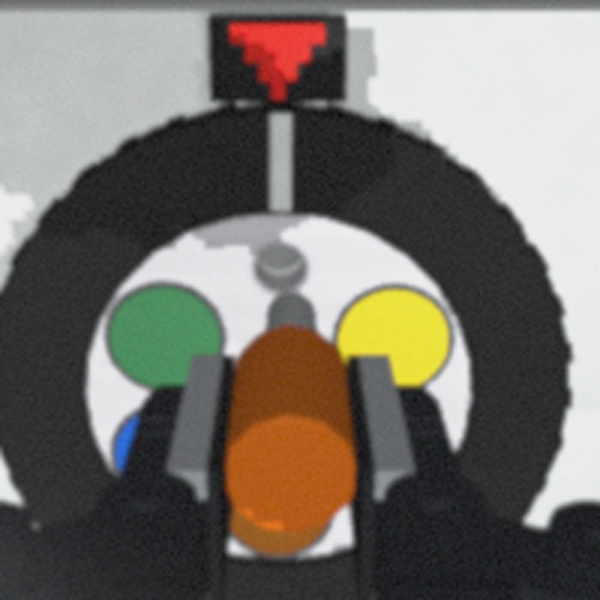

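The mark (281) lines up with the pointer tip (279). The hole is at full-image pixel (313.3,219.3), and the pin axis is at column 317 with the tip at about (316.8,230). I'll compute the relative offset.

```bash
python3 - <<'E'
from h import *
c=cam('wrist'); o=get_obs(); t=o['tool_pos']; print(t.round(4))
# w13 was taken a moment before at slightly different pose; use pose printed then
T0=np.array([.4966,.0544,.1071]); K,k,T=c; T=T.copy(); T[:3,3]+=T0-t; c=(K,k,T)
h=at(c,(313.3,219.3),.044); print('hole',h.round(4))
for dx in (-.001,0,.001):
    for z in (.068,.069,.070): print(dx,z,proj(c,[T0[0]+dx,T0[1],z]).round(1), 'front edge',proj(c,[T0[0]+dx-.003,T0[1],z]).round(1))
print('head top',proj(c,[T0[0],T0[1],.1071-.008+.032]).round(1))
E
```

```text
[0.4969 0.0538 0.1074]
hole [0.4969 0.0513 0.044 ]
-0.001 0.068 [317.7 230.7] front edge [317.3 226.2]
-0.001 0.069 [317.7 231.4] front edge [317.3 226.8]
-0.001 0.07 [317.7 232. ] front edge [317.3 227.4]
0 0.068 [317.8 232.2] front edge [317.4 227.7]
0 0.069 [317.8 232.9] front edge [317.4 228.3]
0 0.07 [317.8 233.5] front edge [317.4 229. ]
0.001 0.068 [317.9 233.7] front edge [317.5 229.2]
0.001 0.069 [318.  234.4] front edge [317.6 229.8]
0.001 0.07 [318. 235.] front edge [317.6 230.5]
head top [318.4 290.3]
```

```bash
python3 go.py .4974 .0515 .088 -85
```

```text
16.15 [0.4969 0.0538 0.1074] [0.2 0.  0. ] 0.216
shift [-0.0012 -0.0038  0.0323] turn [ 0.0001 -0.      0.0015]
```

Request:
drive_tool([
  [0, [-0.001, -0.003, 0.008], [0, 0, 0]],
  [0, [-0.0005, -0.001, 0.01], [0, 0, 0]],
  [0, [0, 0, 0.008], [0, 0, 0]],
  [0, [0, 0, 0.004], [0, 0, 0]],
  [0, [0, 0, 0], [0, 0, 0]],
  [0, [0, 0, 0], [0, 0, 0]],
])

```text
t: 16.65
tool_pos: [0.4976, 0.0508, 0.0873]
ee_rot: [0.042, 0.999, 0.0, -0.0]
ft_force: [0.4, 0.2, -0.9]
opening: 0.217
```

```bash
python3 go.py .4974 .0515 .086 -85;python3 - <<'E'
from h import *
c=cam('wrist'); im=camera('wrist'); im=im[170:290,250:390]
save(cv2.resize(im,(700,600),interpolation=cv2.INTER_CUBIC),'w14.png')
for P in [(.4969,.0513,.044),(.4974-.0005,.0515-.0003,.05)]: print(proj(c,P).round(1))
E
```

```text
16.65 [0.4976 0.0508 0.0873] [ 0.4  0.2 -0.9] 0.217
shift [0.0004 0.0012 0.0021] turn [ 0.0001 -0.0001  0.0013]
[318.5 228.6]
[318.4 232.4]
```

View pics/w14.png

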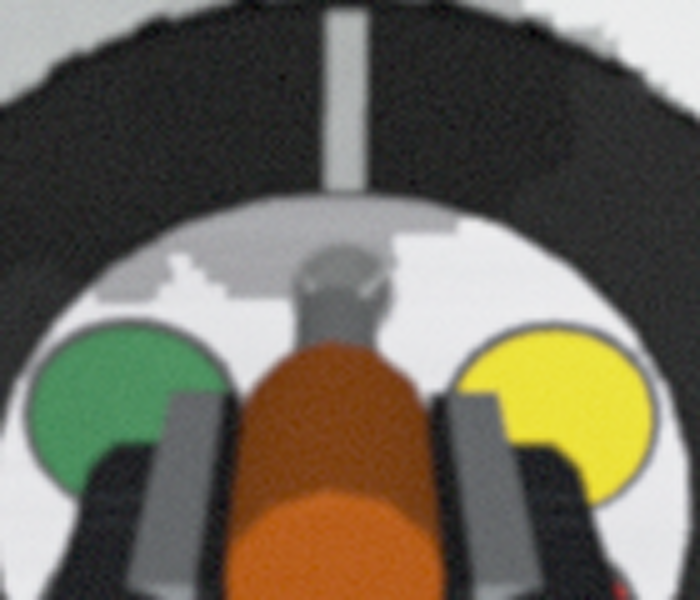

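The hole's centre is at crop column 344 and the shank's at 339, so the pin should move about +0.5 mm in y. Then it goes in.

Request:
drive_tool([
  [0, [0.0003, 0.0011, 0.003], [0, 0, 0.001]],
  [0, [0, 0, 0.004], [0, 0, 0]],
  [0, [0, 0, 0.004], [0, 0, 0]],
  [0, [0, 0, 0], [0, 0, 0]],
])

```text
t: 17.03
tool_pos: [0.4977, 0.0516, 0.0805]
ee_rot: [0.043, 0.999, 0.0, 0.0]
ft_force: [-0.3, -0.5, -0.9]
opening: 0.214
```

```bash
python3 go.py .4974 .0515 .07 -85
```

```text
17.03 [0.4977 0.0516 0.0805] [-0.3 -0.5 -0.9] 0.214
shift [ 0.0005 -0.0003  0.0175] turn [0.0002 0.0001 0.0002]
```

Request:
drive_tool([
  [0, [0.0005, 0, 0.004], [0, 0, 0]],
  [0, [0, 0, 0.004], [0, 0, 0]],
  [0, [0, 0, 0.002], [0, 0, 0]],
  [0, [0, 0, 0], [0, 0, 0]],
])

```text
t: 17.37
tool_pos: [0.4974, 0.0517, 0.0738]
ee_rot: [0.043, 0.999, 0.0, 0.0]
ft_force: [-0.1, -0.1, 0.5]
opening: 0.215
```

```bash
python3 go.py .4974 .0515 .06 -85
```

```text
17.37 [0.4974 0.0517 0.0738] [-0.1 -0.1  0.5] 0.215
shift [ 0.     -0.0003  0.0231] turn [0.0001 0.0002 0.0003]
```

Tip is at about 36 mm with no force, well inside the wheel. Next is the socket.

Request:
drive_tool([
  [0, [0, 0, 0.004], [0, 0, 0]],
  [0, [0, 0, 0.004], [0, 0, 0]],
  [0, [0, 0, 0.004], [0, 0, 0]],
  [0, [0, 0, 0], [0, 0, 0]],
])

```text
t: 17.7
tool_pos: [0.4974, 0.0517, 0.0659]
ee_rot: [0.043, 0.999, 0.0, 0.0]
ft_force: [-0.6, -0.2, -1.0]
opening: 0.217
```

```bash
python3 go.py .4974 .0515 .052 -85
```

```text
17.7 [0.4974 0.0517 0.0659] [-0.6 -0.2 -1. ] 0.217
shift [ 0.0001 -0.0003  0.0231] turn [0.0002 0.0002 0.0003]
```

Request:
drive_tool([
  [0, [0, -0.0002, 0.005], [0, 0, 0]],
  [0, [0, 0, 0.005], [0, 0, 0]],
  [0, [0, 0, 0.005], [0, 0, 0]],
  [0, [0, 0, 0], [0, 0, 0]],
])

```text
t: 18.03
tool_pos: [0.4974, 0.0515, 0.0558]
ee_rot: [0.043, 0.999, 0.0, 0.0]
ft_force: [-0.3, 0.4, 0.4]
opening: 0.217
```

```bash
python3 go.py .4974 .0515 .052 -85
```

```text
18.03 [0.4974 0.0515 0.0558] [-0.3  0.4  0.4] 0.217
shift [ 0.     -0.      0.0064] turn [0.0001 0.0002 0.0002]
```

Request:
drive_tool([
  [0, [0, 0, 0.0025], [0, 0, 0]],
  [0, [0, 0, 0.0025], [0, 0, 0]],
  [0, [0, 0, 0], [0, 0, 0]],
])

```text
t: 18.28
tool_pos: [0.4973, 0.0515, 0.0524]
ee_rot: [0.043, 0.999, 0.0, 0.0]
ft_force: [-0.1, 0.1, -0.6]
opening: 0.213
```

Request:
drive_tool([
  [0, [0, 0, 0.0015], [0, 0, 0]],
  [0, [0, 0, 0], [0, 0, 0]],
])

```text
t: 18.45
tool_pos: [0.4974, 0.0515, 0.0516]
ee_rot: [0.043, 0.999, 0.0, 0.0]
ft_force: [-0.7, -0.4, 1.6]
opening: 0.217
```

Contact with the face at TCP z of about 0.0516, which matches the 8 mm grip offset. Now I'll press it.

Request:
drive_tool([
  [0, [0, 0, 0.0018], [0, 0, 0]],
  [0, [0, 0, 0.0012], [0, 0, 0]],
])

```text
t: 18.62
tool_pos: [0.4975, 0.0516, 0.0503]
ee_rot: [0.043, 0.999, 0.0, 0.0]
ft_force: [-5.2, 0.0, 12.4]
opening: 0.212
```

Request:
drive_tool([
  [0, [0, 0, 0.0003], [0, 0, 0]],
  [0, [0, 0, 0.0003], [0, 0, 0]],
  [0, [0, 0, 0], [0, 0, 0]],
])

```text
t: 18.87
tool_pos: [0.4975, 0.0516, 0.0511]
ee_rot: [0.043, 0.999, 0.0, 0.001]
ft_force: [-1.6, 0.1, 5.9]
opening: 0.217
```

Request:
drive_tool([
  [0.5, [0, 0, 0], [0, 0, 0]],
  [0.5, [0, 0, 0], [0, 0, 0]],
  [0.5, [0, 0, 0], [0, 0, 0]],
  [0.5, [0, 0, 0], [0, 0, 0]],
  [0.5, [0, 0, -0.02], [0, 0, 0]],
  [0.5, [0, 0, -0.04], [0, 0, 0]],
  [0.5, [0, 0, -0.05], [0, 0, 0]],
  [0.5, [0, 0, -0.05], [0, 0, 0]],
])

```text
t: 19.53
tool_pos: [0.4934, 0.0511, 0.1443]
ee_rot: [0.043, 0.999, -0.0, -0.004]
ft_force: [0.1, 0.8, 0.3]
opening: 0.503
```

```bash
python3 meas.py w15.png pin_shoulder mark pointer; python3 mk.py w16.png; python3 - <<'E'
from h import *
c=cam('wrist')
for z in (.044,.046,.076,.084): print(z,proj(c,(.4969,.0513,z)).round(1))
im=cv2.imread('pics/w16.png')[60:340,160:480]; cv2.imwrite('pics/w16c.png',cv2.resize(im,(640,560),interpolation=cv2.INTER_CUBIC))
E
```

```text
19.53 [0.4934 0.0511 0.1443] [ 4.320e-02  9.991e-01 -5.000e-04 -4.400e-03] [0.1  0.75 0.34] 0.503
wrist pin_shoulder 0.93 [318.4 204.6] [0.4972 0.0514 0.036 ]
wrist pointer 0.57 [319.4 157.1] [0.4566 0.0555 0.044 ]
hub [0.5286 0.048 ] r 0.0459 mark 174.58 peak 186.0
pointer red centroid ang 175.28 n 394
0.044 [318.1 206.9]
0.046 [318.1 207.7]
0.076 [318.3 221. ]
0.084 [318.3 225.2]
```

View pics/w16c.png

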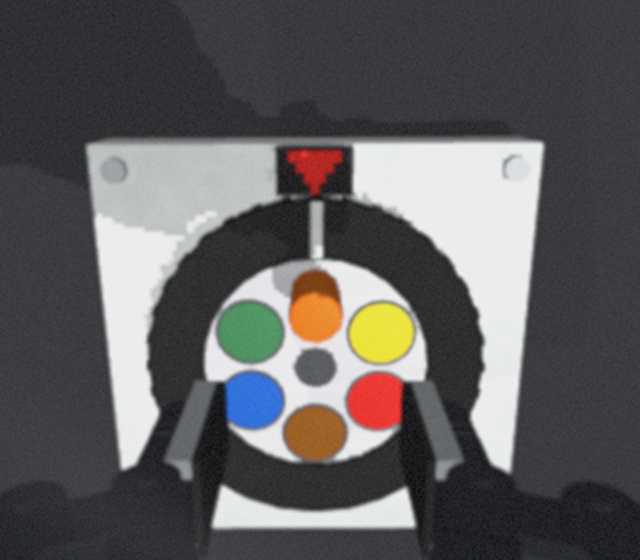

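The pin is seated: its head top is at (317.5,218.5), against about (318,221) expected when fully home, and a raised head would sit lower in the picture. The mark faces the pointer and the gripper is clear. I'll hand in.

```bash
python3 -c "
from cell import *
print(close_job())"
```

```text
the job is handed in; nothing more can be done
None
```

I turned the filter wheel to the pointer, moved the locking pin from its holder into the wheel and socket, pressed it home, released it, and handed the job in at about 20 s of the 67 s allowed.

- **Wheel:** I turned it about 47° clockwise with the shut fingers, pressing 5 to 14 N on the rim. The highest total force I read was about 16 N. The fingers slipped a little at first because the press was light, so I pressed harder.
- **Mark against pointer:** the final camera check put the mark at 174.6° and the pointer at 175.3°, about 0.012 rad apart. The limit is 0.04 rad.
- **Pin:** it went through the wheel into the socket with no resistance until its head met the wheel face at the expected height. I then pressed it, still held, to about 12 N, and it still read 6 N just before I let go. In the last picture the head sits within about 2.5 pixels of where a fully home pin should appear, and not on the raised side.
- **Checks that disagreed:** the trained networks gave some false wheel-centre and pointer detections early on. I used circle and line fits in the images instead.
- **Not checked:** I read forces only at the end of each move, so short peaks in between would not have shown. I took no final scene picture of the bystanders; no move was planned near them, and I saw no unexplained forces.

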